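Comb cinnamon quills into rows

ROBOT

A 6-joint arm with a two-finger parallel gripper is mounted at the origin on the work surface. World frame = base frame: x ahead of the robot, y to its left, z up, the work surface at z = 0. Lengths are in m, angles in degrees, forces in N, time in s.
With the tool pointing down it reaches from about 0.375 to 0.9 m from the base axis. Payload 3.1 kg.
Tool frame: the origin (TCP) lies where the fingers leave the gripper's body, on its centre line; the fingertips stand 70 mm ahead of it and the grasp point (between the pads) lies 51 mm ahead of it; z points along the fingers, y is the line along which they close (so a half turn about z gives the same grasp; the last joint's range is limited). The gripper opens to 87 mm and grips with 3 to 60 N. Pads are 19 mm wide; open, the fingers measure 117 mm over their backs; the gripper's body (75 mm by 190 mm) begins 51 mm behind the grasp point.
Start: joints at [56.866, 30.224, 82.088, -0, 67.689, -10.227], TCP at [0.243, 0.576, 0.292] pointing down, gripper open.
Joint ranges: [-176.69, 176.69], [-43.24, 126.21], [12.49, 139.97], [-82, 262], [0, 151.66], [-163.58, 163.58]. Speed limits (degrees/s): [159.86, 159.86, 180, 180, 180, 180].

INTERFACE

Orientations are given as a 3x3 rotation matrix whose columns are the frame's x, y, z axes.
In Python, from rig import readout, capture, calibration, bot, look_for gives the robot as it stands. The module is installed in compiled form; this text tells all that it offers.
- The arm moves only by the shell command python3 -m pendant 'ROWS'. ROWS is JSON, a list of rows, each a list of 7 numbers: the shift along the tool's x, y, z normalised to -1 to 1, where 1 is 200 mm, then the turn, a rotation vector about the tool's x, y, z normalised to -1 to 1, where 1 is 180 degrees, then the closure, from -1 (fully open) to 1 (shut). In form: [[dx, dy, dz, ax, ay, az, grip], ...]. A call has 1 to 8 rows; each row is the pose to reach, as a shift and turn from the pose commanded when the call began, along the tool's axes at that moment, turning the shorter way round; what a row does not reach only later rows make up. A row lasts 1/10 s, in which the tool goes at most 50 mm and 8.59 degrees, less where a joint would pass 70% of its speed; a pose out of reach is approached as far as the arm can. A call with a number of a shift or a turn outside -1 to 1 is refused whole. A call with a gripper value outside its range is refused whole. The fingers move at their own pace and stop on an object; the grip force is fixed at half the most. Time passes only in rows, so rows that repeat a pose let the fingers close. It gives the time, the measured TCP pose, the force, the opening and the grip force at its end, in the units of the state.
- readout.read_state(): the state, without advancing time (a new reading comes with each control period).
- capture(name): name is "scene" or "top" or "wrist"; returns (picture, depth): 480x640x3 uint8, red, green, blue; 480x640 float32, m along the optical axis (not along the pixel's ray), 0 where there is no reading.
- calibration(name): a dict with "mtx" (3x3 intrinsics, pixels), "T" (4x4, takes a point from camera to world coordinates); the wrist camera has in their place "mount" (4x4, takes a point from camera to tool coordinates, whose origin is the TCP and whose axes are the flange's). Camera axes: x right, y down, z forward; pixel columns grow to the right and rows downward; lengths in m; the calibration is good to about 2 mm. A picture is of the moment at which its call begins: read the wrist's pose just before it. calibration takes no time and is no camera call.
- bot.hand_in(): hands the job in; it is judged then, once.
Trained networks look in the newest picture that a camera, given by its name, has taken for a name from the list of things; names that differ only in an ending like _2 or _b are one class to them, and where a whole thing is asked for, a point or a joint stands for the part that bears it (a point fixed in the world has none). Each returns a list of dicts, best first, with "conf" (0 to 1); they miss things now and then, are a little off and sometimes report something else, mostly with a low value. They report only what shows in the picture. A call takes as long as a camera call. They do not tell look-alikes from the thing itself.
- look_for(thing, camera): "extent" ([left, top, right, bottom] in pixels, round what is visible of it).
The state is a dict: "time_s": time; "joint_positions": joint angles; "qvel": joint speeds; "tau": joint torques, N m; "position": TCP position; "tcp_rot": TCP orientation; "force": force on the tool from outside, world axes, zero at the start; "moment": the same for the moment, N m; "opening": opening from 0.0 (shut) to 1.0 (fully open); "grasp_force": force on a finger pad.
Only numpy, scipy, OpenCV 4.12 (cv2) and the standard library are available. Lean on these libraries where they do the work, as an engineer would, in place of code of your own. Each camera call takes 0.05 s, during which the arm holds its last target. There are 200 camera calls.

TASK

Take the rake from its cradle and comb the six scattered cinnamon quills along the tray until they all lie flat, parallel to the wooden stop and packed close together against it. Press the packed rows snug with the rake for about a second, gently, with about 10 N and never over 15 N, because the quills crack; do not touch the quills with the fingers. Then stand the rake back in its cradle, leaving the jar, mug and spoon where they are.

Things in the scene. Friction and masses are not known exactly. Their poses are not given: they have to be found in the camera images.
- tray: Fixed rectangular stainless-steel tray, outer 273 x 214 mm, walls 24 mm high, walls and floor 4 mm thick (inside 265 x 206 mm). Origin: centre of its underside on the table; its inner floor is 4 mm above the origin. Own +x points along the long side towards the end where the stop bar lies, y across the tray.
- stop_bar: Adjustable stop across the tray's +x end: a fixed bar 12 x 204 x 22 mm high and, on its -x side, a parallel beech jaw on two brass pins, clamped so that it does not give. The jaw's face stands 14 to 36 mm on the -x side of the origin, set anew each time and not reported: see or feel it. Origin: centre of the bar's underside; axes as the tray's. Tines bearing on the floor lose push there.
- rake: Comb rake, 0.24 kg. Steel head 180 mm long (own x): 14 upright tines 8 mm square, 5 mm gaps, z = 0 to 20 mm, under a bar 14 mm thick (y), z = 18 to 30 mm. On it a wooden grip block 50 mm (x) by 22 mm (y), z = 30 to 85 mm. Origin: centre of the tine tips; z up. Either side may lead. Starts standing in the cradle, x along the cradle's x. Tines over 3 mm off the tray floor ride up over quills.
- cradle: Fixed open wooden trough in which the rake stands, outer 200 x 34 mm, 14 mm high, inside 192 x 26 mm, floor 4 mm thick. Origin: centre of its underside; x along its length. It stands to the left or to the right of the tray.
- jar: Loose amber glass jar with a steel lid, 72 mm across, 100 mm tall, standing on the scale. Leave alone. Origin: centre of its underside.
- mug: Loose white mug, 80 mm across, 85 mm tall. Leave alone. Origin: centre of its underside.
- spoon: Loose steel spoon lying on the table, 180 mm long. Leave alone. Origin: middle of its underside.
- scale: Fixed flat kitchen scale, 150 x 130 mm, 26 mm high, on the other side of the tray from the cradle; the jar stands on it. Origin: centre of its underside.
- quill1: Cinnamon quill 1 of 6, all alike: a double-scroll brown stick 80 mm long (own x), 19 mm wide (own y), 11 mm high, about 12 g, that lies flat and slides without rolling. Origin: centre of its underside.
- quill2: Cinnamon quill 2 of 6, all alike: a double-scroll brown stick 80 mm long (own x), 19 mm wide (own y), 11 mm high, about 12 g, that lies flat and slides without rolling. Origin: centre of its underside.
- quill3: Cinnamon quill 3 of 6, all alike: a double-scroll brown stick 80 mm long (own x), 19 mm wide (own y), 11 mm high, about 12 g, that lies flat and slides without rolling. Origin: centre of its underside.
- quill4: Cinnamon quill 4 of 6, all alike: a double-scroll brown stick 80 mm long (own x), 19 mm wide (own y), 11 mm high, about 12 g, that lies flat and slides without rolling. Origin: centre of its underside.
- quill5: Cinnamon quill 5 of 6, all alike: a double-scroll brown stick 80 mm long (own x), 19 mm wide (own y), 11 mm high, about 12 g, that lies flat and slides without rolling. Origin: centre of its underside.
- quill6: Cinnamon quill 6 of 6, all alike: a double-scroll brown stick 80 mm long (own x), 19 mm wide (own y), 11 mm high, about 12 g, that lies flat and slides without rolling. Origin: centre of its underside.
Things that resemble listed ones, but are neither listed nor needed, are in the scene too. Leave any yellow look-alike of the quill2 alone. What is shaped like the quill4 but green is not meant.

How it is judged (in metres and radians):
On the way, in this order (a step that is already met when the one before it is completed fails the run):
1. the rake is held, lifted clear of its cradle (contact force between the fingers and rake above 2 N and height (world z) of rake above 0.04 m), for 0.2 s.
2. with the held rake, the packed, parallel rows are pressed against the stop bar with 6 N or more for 0.5 s (angle between the x axis of each of quill1, quill2, quill3, quill4, quill5, quill6 and the y axis of stop_bar, either way round below 0.14 rad and x of quill1 in the frame of stop_bar between -0.105 and -0.018 m and y of quill1 in the frame of tray between -0.1 and 0.1 m and z of each of quill1, quill2, quill3, quill4, quill5, quill6 in the frame of stop_bar below 0.006 m and x of quill2 in the frame of stop_bar between -0.105 and -0.018 m and y of quill2 in the frame of tray between -0.1 and 0.1 m and x of quill3 in the frame of stop_bar between -0.105 and -0.018 m and y of quill3 in the frame of tray between -0.1 and 0.1 m and x of quill4 in the frame of stop_bar between -0.105 and -0.018 m and y of quill4 in the frame of tray between -0.1 and 0.1 m and x of quill5 in the frame of stop_bar between -0.105 and -0.018 m and y of quill5 in the frame of tray between -0.1 and 0.1 m and x of quill6 in the frame of stop_bar between -0.105 and -0.018 m and y of quill6 in the frame of tray between -0.1 and 0.1 m and y of quill1 in the frame of quill2 between -0.062 and 0.062 m and y of quill1 in the frame of quill3 between -0.062 and 0.062 m and y of quill1 in the frame of quill4 between -0.062 and 0.062 m and y of quill1 in the frame of quill5 between -0.062 and 0.062 m and y of quill1 in the frame of quill6 between -0.062 and 0.062 m and y of quill2 in the frame of quill3 between -0.062 and 0.062 m and y of quill2 in the frame of quill4 between -0.062 and 0.062 m and y of quill2 in the frame of quill5 between -0.062 and 0.062 m and y of quill2 in the frame of quill6 between -0.062 and 0.062 m and y of quill3 in the frame of quill4 between -0.062 and 0.062 m and y of quill3 in the frame of quill5 between -0.062 and 0.062 m and y of quill3 in the frame of quill6 between -0.062 and 0.062 m and y of quill4 in the frame of quill5 between -0.062 and 0.062 m and y of quill4 in the frame of quill6 between -0.062 and 0.062 m and y of quill5 in the frame of quill6 between -0.062 and 0.062 m and contact force between the fingers and rake above 2 N and contact force between stop_bar and anything else above 6 N and contact force between rake and stop_bar below 0.5 N and (contact force between rake and quill1 above 1 N or contact force between rake and quill2 above 1 N or contact force between rake and quill3 above 1 N or contact force between rake and quill4 above 1 N or contact force between rake and quill5 above 1 N or contact force between rake and quill6 above 1 N)), for 0.5 s.
At the end, for the whole second after the job is handed in: All six quills lie flat on the tray floor within 0.14 rad of parallel to the stop bar, within 105 mm of its centre line, rows within 62 mm (centre to centre, across); the rake at rest in its cradle, upright within 0.1 rad, within 15 mm of its middle each way and 5 mm of its floor (angle between the x axis of each of quill1, quill2, quill3, quill4, quill5, quill6 and the y axis of stop_bar, either way round below 0.14 rad and x of quill1 in the frame of stop_bar between -0.105 and -0.018 m and y of quill1 in the frame of tray between -0.1 and 0.1 m and z of each of quill1, quill2, quill3, quill4, quill5, quill6 in the frame of stop_bar below 0.006 m and x of quill2 in the frame of stop_bar between -0.105 and -0.018 m and y of quill2 in the frame of tray between -0.1 and 0.1 m and x of quill3 in the frame of stop_bar between -0.105 and -0.018 m and y of quill3 in the frame of tray between -0.1 and 0.1 m and x of quill4 in the frame of stop_bar between -0.105 and -0.018 m and y of quill4 in the frame of tray between -0.1 and 0.1 m and x of quill5 in the frame of stop_bar between -0.105 and -0.018 m and y of quill5 in the frame of tray between -0.1 and 0.1 m and x of quill6 in the frame of stop_bar between -0.105 and -0.018 m and y of quill6 in the frame of tray between -0.1 and 0.1 m and y of quill1 in the frame of quill2 between -0.062 and 0.062 m and y of quill1 in the frame of quill3 between -0.062 and 0.062 m and y of quill1 in the frame of quill4 between -0.062 and 0.062 m and y of quill1 in the frame of quill5 between -0.062 and 0.062 m and y of quill1 in the frame of quill6 between -0.062 and 0.062 m and y of quill2 in the frame of quill3 between -0.062 and 0.062 m and y of quill2 in the frame of quill4 between -0.062 and 0.062 m and y of quill2 in the frame of quill5 between -0.062 and 0.062 m and y of quill2 in the frame of quill6 between -0.062 and 0.062 m and y of quill3 in the frame of quill4 between -0.062 and 0.062 m and y of quill3 in the frame of quill5 between -0.062 and 0.062 m and y of quill3 in the frame of quill6 between -0.062 and 0.062 m and y of quill4 in the frame of quill5 between -0.062 and 0.062 m and y of quill4 in the frame of quill6 between -0.062 and 0.062 m and y of quill5 in the frame of quill6 between -0.062 and 0.062 m and x of rake in the frame of cradle between -0.015 and 0.015 m and y of rake in the frame of cradle between -0.015 and 0.015 m and z of rake in the frame of cradle below 0.009 m and angle between rake's own z axis and vertical below 0.1 rad and linear speed of rake below 0.01 m/s); the robot touches nothing.
It fails at once if a quill is pressed with more than 15 N by the rake, or more than 15 N reach the stop bar (contact force between stop_bar and anything else above 15 N or contact force between rake and quill1 above 15 N or contact force between rake and quill2 above 15 N or contact force between rake and quill3 above 15 N or contact force between rake and quill4 above 15 N or contact force between rake and quill5 above 15 N or contact force between rake and quill6 above 15 N).
It fails at once if a quill is touched by the fingers or the arm (contact force between any of the fingers, the arm and quill1 above 0.5 N or contact force between any of the fingers, the arm and quill2 above 0.5 N or contact force between any of the fingers, the arm and quill3 above 0.5 N or contact force between any of the fingers, the arm and quill4 above 0.5 N or contact force between any of the fingers, the arm and quill5 above 0.5 N or contact force between any of the fingers, the arm and quill6 above 0.5 N).
It fails at once if the jar, mug or spoon is moved by more than 20 mm (distance of any of jar, mug, spoon from where it was at the start of the episode above 0.02 m).
It also fails if it takes over 67 s, if anything falls off the work surface, if the arm or the gripper's body presses on something with over 40 N, if the wrist force passes 120 N, or if a joint passes its speed limit or range.

## Working session

There is one attempt and no reset: what is moved stays moved. The work goes in short steps, Python scripts to look and compute and a shell command to move; the robot and the scene stay as the last step left them, time stands still between calls to the robot, and variables do not carry over. Pictures are saved under pics/ and viewed, at most 10 in all, crops included, and the job is handed in when it is done.

```bash
mkdir -p pics; cat > h.py <<'E'
import numpy as np, cv2
from rig import readout, capture, calibration, bot, look_for
def world(cam, depth, uv, st=None):
    c=calibration(cam); K=np.array(c["mtx"])
    if cam=="wrist":
        st=st or readout.read_state(); T=np.eye(4); T[:3,:3]=st["tcp_rot"]; T[:3,3]=st["position"]; T=T@np.array(c["mount"])
    else: T=np.array(c["T"])
    uv=np.atleast_2d(uv).astype(int); z=depth[uv[:,1],uv[:,0]]
    p=np.c_[(uv[:,0]-K[0,2])/K[0,0]*z,(uv[:,1]-K[1,2])/K[1,1]*z,z]
    return p@T[:3,:3].T+T[:3,3]
E
python3 - <<'E'
from h import *
p,d=capture("top"); cv2.imwrite("pics/top0.png",p[:,:,::-1]); np.save("d0.npy",d)
for t in ["tray","stop_bar","rake","cradle","quill1","jar","mug","spoon","scale"]:
    for r in look_for(t,"top")[:9]:
        e=np.array(r["extent"]); c=[(e[0]+e[2])/2,(e[1]+e[3])/2]
        print(t,round(r["conf"],2),e.round(),world("top",d,c).round(3))
s=readout.read_state(); print(s)
E
```

```text
tray 0.98 [238. 195. 361. 355.] [[0.522 0.026 0.006]]
tray 0.45 [309. 297. 351. 324.] [[ 0.459 -0.028  0.015]]
tray 0.4 [305. 225. 355. 250.] [[ 0.589 -0.032  0.015]]
stop_bar 0.77 [245. 197. 359. 214.] [[0.651 0.019 0.006]]
stop_bar 0.7 [252. 292. 295. 317.] [[0.472 0.074 0.014]]
stop_bar 0.59 [461. 249. 498. 354.] [[ 0.471 -0.27   0.081]]
cradle 0.96 [450. 245. 496. 361.] [[ 0.466 -0.271  0.041]]
cradle 0.52 [308. 226. 354. 248.] [[ 0.591 -0.032  0.014]]
quill1 0.92 [257. 270. 301. 280.] [[0.525 0.064 0.012]]
quill1 0.85 [308. 292. 351. 324.] [[ 0.462 -0.026  0.017]]
quill1 0.85 [396. 239. 413. 283.] [[ 0.542 -0.163  0.013]]
quill1 0.76 [306. 224. 356. 250.] [[ 0.589 -0.032  0.015]]
quill1 0.74 [293. 128. 313. 169.] [[0.757 0.013 0.011]]
quill1 0.72 [250. 289. 294. 317.] [[0.474 0.076 0.016]]
quill1 0.67 [250. 223. 295. 252.] [[0.593 0.073 0.015]]
quill1 0.66 [308. 267. 353. 279.] [[ 0.526 -0.03   0.014]]
jar 0.7 [110. 301. 174. 347.] [[0.454 0.267 0.125]]
mug 0.87 [116. 137. 188. 192.] [[0.738 0.298 0.006]]
spoon 0.92 [470. 111. 499. 211.] [[ 0.719 -0.313  0.022]]
scale 0.74 [115. 289. 196. 380.] [[0.434 0.255 0.101]]
{'time_s': 0.5, 'joint_positions': array([ 5.68670021e+01,  3.02250518e+01,  8.20909954e+01,  1.10523469e-03,
        6.76895637e+01, -1.02272331e+01]), 'qvel': array([ 0.05760809, -0.05406889, -0.089991  , -0.06033877,  0.06580589,
       -0.01744756]), 'tau': array([-8.60672426e-04, -4.39606833e+01, -1.76789063e+01,  6.33271085e-02,
        5.15373086e-02, -4.24659629e-05]), 'position': array([0.24320071, 0.57568696, 0.29221344]), 'tcp_rot': array([[-9.21143398e-01,  3.89223376e-01, -6.84704043e-05],
       [ 3.89223380e-01,  9.21143395e-01, -7.22513350e-05],
       [ 3.49491522e-05, -9.32041224e-05, -9.99999995e-01]]), 'force': array([-0.17023817,  0.07550579,  0.04448464]), 'moment': array([-0.03076439, -0.00658878, -0.04113872]), 'grasp_force': 0.0, 'opening': 0.9993730526029371}
```

View pics/top0.png

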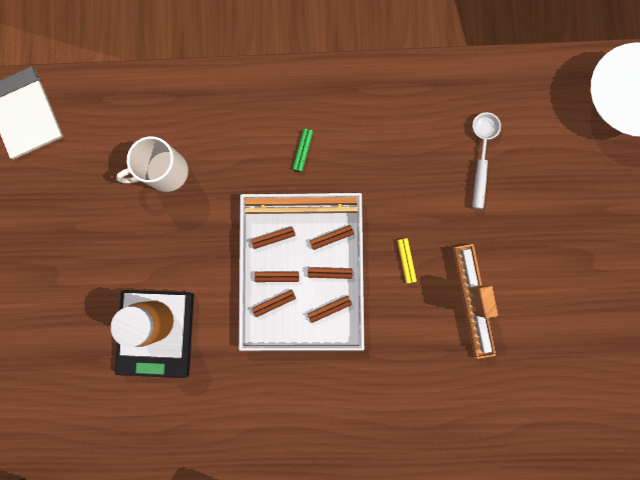

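The top view shows the tray at (300,272) with the stop at its upper edge (row ~205). There are six brown quills in two columns of three, at (272,238), (331,237), (276,276), (330,272), (272,303) and (329,308). The green stick at (303,150) and the yellow one at (407,260) are the decoys. The rake stands in its cradle at (475,300).

```bash
python3 - <<'E'
from h import *
d=np.load("d0.npy"); vv,uu=np.mgrid[0:480,0:640]
W=world("top",d,np.c_[uu.ravel(),vv.ravel()]).reshape(480,640,3)
def rect(m,n):
    P=W[m][:,:2]; r=cv2.minAreaRect((P*1000).astype(np.float32)); print(n,m.sum(),np.round(r[0],1),np.round(r[1],1),round(r[2],2),"z",np.median(W[m][:,2]).round(4)); 
    print(cv2.boxPoints(r).round(0).tolist())
def box(l,t,r,b):
    m=np.zeros((480,640),bool); m[t:b,l:r]=1; return m&(d>0)
B=box(230,188,370,360)
rect(B&(W[...,2]>.0195),"tray rim+bar"); 
C=box(440,235,510,370)
rect(C&(W[...,2]>.08),"grip top")
rect(C&(W[...,2]>.029)&(W[...,2]<.045),"bar")
rect(C&(W[...,2]>.009)&(W[...,2]<.02),"cradle")
print("floor z",np.median(W[255:262,300:303,2]),"table",np.median(W[400:410,300:310,2]))
# profile along x at a column mid
for u in (290,303):
  for v in range(194,222,1): print(u,v,W[v,u].round(4))
E
```

```text
tray rim+bar 3703 [530.5  23.4] [220.3 279.3] 88.75 z 0.0261
[[388.0, -84.0], [668.0, -90.0], [673.0, 130.0], [393.0, 137.0]]
grip top 471 [ 470.4 -280.4] [49.9 22.6] 8.12 z 0.0888
[[444.0, -273.0], [447.0, -295.0], [497.0, -288.0], [494.0, -266.0]]
bar 684 [ 470.2 -278.9] [179.1  19.4] 8.24 z 0.0341
[[380.0, -282.0], [383.0, -301.0], [560.0, -276.0], [557.0, -257.0]]
cradle 692 [ 468.9 -283.5] [200.3  35.4] 7.98 z 0.0135
[[367.0, -280.0], [372.0, -315.0], [571.0, -287.0], [566.0, -252.0]]
floor z 0.003871323565028284 table 0.0004902302123105384
290 194 [0.6683 0.0378 0.0264]
290 195 [0.6663 0.0377 0.0274]
290 196 [0.6646 0.0378 0.0271]
290 197 [0.6624 0.0377 0.0288]
290 198 [0.6611 0.038  0.0259]
290 199 [0.6598 0.0382 0.0231]
290 200 [0.6574 0.038  0.0262]
290 201 [0.6553 0.0379 0.0281]
290 202 [0.6536 0.038  0.0271]
290 203 [0.652  0.0382 0.0259]
290 204 [0.651  0.0386 0.0211]
290 205 [0.6513 0.0396 0.0088]
290 206 [0.6499 0.0398 0.0061]
290 207 [0.6478 0.0397 0.0075]
290 208 [0.6428 0.0383 0.0265]
290 209 [0.6411 0.0384 0.0259]
290 210 [0.6394 0.0386 0.0249]
290 211 [0.6376 0.038
[... 487 characters left out ...]
59  0.0147 0.0233]
303 200 [0.6566 0.0146 0.0267]
303 201 [0.655  0.0147 0.025 ]
303 202 [0.6529 0.0147 0.0268]
303 203 [0.6516 0.0148 0.0241]
303 204 [0.6511 0.0152 0.0163]
303 205 [0.6511 0.0158 0.0049]
303 206 [0.6493 0.0159 0.0044]
303 207 [0.644  0.0149 0.0256]
303 208 [0.6424 0.015  0.0245]
303 209 [0.6403 0.015  0.026 ]
303 210 [0.6386 0.0151 0.0255]
303 211 [0.6369 0.0152 0.0244]
303 212 [0.6363 0.0156 0.0167]
303 213 [0.6367 0.0163 0.0019]
303 214 [0.6342 0.0162 0.0061]
303 215 [0.6325 0.0163 0.0048]
303 216 [0.6307 0.0164 0.0042]
303 217 [0.6292 0.0165 0.0023]
303 218 [0.6269 0.0164 0.0055]
303 219 [0.6252 0.0165 0.0042]
303 220 [0.623  0.0165 0.0067]
303 221 [0.6214 0.0166 0.0044]
```

```bash
cat >> h.py <<'E'
def rows(cur,tgt,n=1):
    """cur,tgt: x,y,z,yaw(deg, of tool y); print n calls' shift/turn in tool axes, normalised"""
    cur=np.array(cur,float); tgt=np.array(tgt,float); d=(tgt-cur)/n
    for k in range(n):
        a=np.radians(cur[3]+k*d[3]); y=np.array([np.cos(a),np.sin(a)]); x=np.array([-np.sin(a),np.cos(a)])
        print(np.round([d[:2]@x/.2,d[:2]@y/.2,-d[2]/.2,0,0,-d[3]/180],3).tolist())
def cur():
    s=readout.read_state(); R=np.array(s["tcp_rot"]); p=s["position"]
    return [*p,np.degrees(np.arctan2(R[1,1],R[0,1]))]
E
python3 -c "
from h import *
rows(cur(),[.470,-.280,.292,-81.9],4)"
```

```text
[-0.677, -0.875, 0.0, 0.0, 0.0, 0.207]
[-1.069, -0.286, 0.0, 0.0, 0.0, 0.207]
[-1.024, 0.419, 0.0, 0.0, 0.0, 0.207]
[-0.562, 0.953, 0.0, 0.0, 0.0, 0.207]
```

```bash
python3 -m pendant '[[-0.677,-0.875,0,0,0,0.207,-1],[-0.677,-0.875,0,0,0,0.207,-1],[-0.677,-0.875,0,0,0,0.207,-1],[-0.677,-0.875,0,0,0,0.207,-1],[-0.677,-0.875,0,0,0,0.207,-1]]'
python3 -m pendant '[[-1,-0.286,0,0,0,0.207,-1],[-1,-0.286,0,0,0,0.207,-1],[-1,-0.286,0,0,0,0.207,-1],[-1,-0.286,0,0,0,0.207,-1],[-1,-0.286,0,0,0,0.207,-1]]'
python3 -m pendant '[[-1,0.419,0,0,0,0.207,-1],[-1,0.419,0,0,0,0.207,-1],[-1,0.419,0,0,0,0.207,-1],[-1,0.419,0,0,0,0.207,-1],[-1,0.419,0,0,0,0.207,-1]]'
python3 -m pendant '[[-0.562,0.953,0,0,0,0.207,-1],[-0.562,0.953,0,0,0,0.207,-1],[-0.562,0.953,0,0,0,0.207,-1],[-0.562,0.953,0,0,0,0.207,-1],[-0.562,0.953,0,0,0,0.207,-1],[-0.562,0.953,0,0,0,0.207,-1]]'
python3 - <<'E'
from h import *
c=cur(); print(np.round(c,4), readout.read_state()["time_s"])
st=readout.read_state(); p,d=capture("wrist"); cv2.imwrite("pics/w1.png",p[:,:,::-1])
vv,uu=np.mgrid[0:480,0:640]; W=world("wrist",d,np.c_[uu.ravel(),vv.ravel()],st).reshape(480,640,3)
near=(d>0)&(np.hypot(W[...,0]-.47,W[...,1]+.28)<.12)
for n,a,b in (("top",.08,.1),("bar",.029,.045),("cr",.009,.02)):
    m=near&(W[...,2]>a)&(W[...,2]<b); r=cv2.minAreaRect((W[m][:,:2]*1000).astype(np.float32)); print(n,m.sum(),r,np.median(W[m][:,2]))
rows(c,[.470,-.280,.106,-81.9],1)
E
```

```text
time_s: 1.0
position: [0.2996, 0.3584, 0.2923]
tcp_rot: [[-0.492, 0.87, -0.001], [0.87, 0.492, -0.002], [-0.001, -0.002, -1.0]]
force: [-0.7, -0.1, -0.4]
opening: 1.004
grasp_force: 0.0
time_s: 1.5
position: [0.3512, 0.156, 0.2926]
tcp_rot: [[0.139, 0.99, 0.002], [0.99, -0.139, -0.001], [-0.001, 0.002, -1.0]]
force: [0.0, 0.7, -0.6]
opening: 1.001
grasp_force: 0.0
time_s: 2.0
position: [0.4094, -0.053, 0.2929]
tcp_rot: [[0.708, 0.706, 0.004], [0.706, -0.708, -0.002], [0.001, 0.004, -1.0]]
force: [0.2, 0.6, -0.2]
opening: 1.001
grasp_force: 0.0
time_s: 2.6
position: [0.465, -0.2663, 0.2922]
tcp_rot: [[0.991, 0.137, 0.002], [0.137, -0.991, -0.002], [0.002, 0.002, -1.0]]
force: [-0.4, 0.0, -0.3]
opening: 0.998
grasp_force: 0.0
[  0.465   -0.2663   0.2922 -82.1024] 2.6
top 1512 ((471.7005615234375, -280.83203125), (49.79336166381836, 21.53435707092285), 8.24556827545166) 0.08854722551927335
bar 1685 ((471.6038513183594, -278.94354248046875), (178.93714904785156, 20.348546981811523), 7.144565582275391) 0.03364852726062961
cr 1872 ((462.8544921875, -236.77877807617188), (199.47877502441406, 128.234619140625), 7.9080586433410645) 0.013372034390533999
[0.015, 0.071, 0.931, 0.0, 0.0, -0.001]
```

View pics/w1.png

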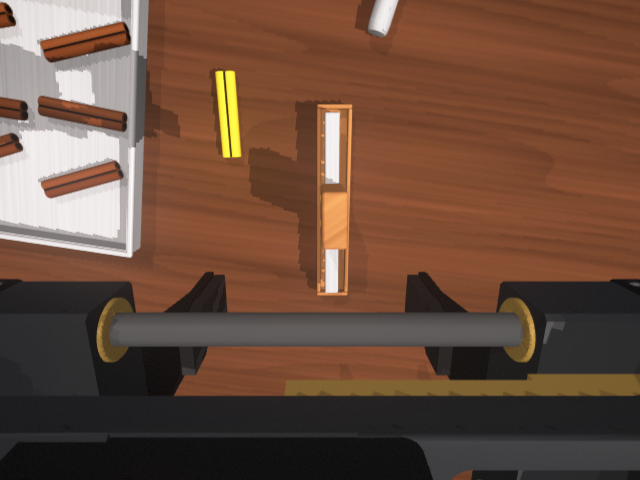

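Wrist view: the rake's grip block shows at (335,220), between the open fingers, with the yellow look-alike off to the left at (228,113). I'll descend and grip.

```bash
python3 -m pendant '[[0.02,0.076,0.1,0,0,0,-1],[0.02,0.076,0.3,0,0,0,-1],[0.02,0.076,0.5,0,0,0,-1],[0.02,0.076,0.7,0,0,0,-1],[0.02,0.076,0.85,0,0,0,-1],[0.02,0.076,0.93,0,0,0,-1],[0.02,0.076,0.93,0,0,0,-1],[0.02,0.076,0.93,0,0,0,1]]'
python3 -m pendant '[[0,0,0,0,0,0,1],[0,0,0,0,0,0,1],[0,0,0,0,0,0,1],[0,0,0,0,0,0,1],[0,0,0,0,0,0,1],[0,0,0,0,0,0,1],[0,0,0,0,0,0,1],[0,0,0,0,0,0,1]]'
python3 -c "
from h import *
print(np.round(cur(),4))"
```

```text
time_s: 3.45
position: [0.4697, -0.2763, 0.1066]
tcp_rot: [[0.99, 0.142, -0.001], [0.142, -0.99, 0.001], [-0.0, -0.001, -1.0]]
force: [-0.9, -0.2, -0.2]
opening: 0.967
grasp_force: 0.0
time_s: 4.25
position: [0.4696, -0.2779, 0.1062]
tcp_rot: [[0.99, 0.14, 0.0], [0.14, -0.99, -0.0], [0.0, 0.0, -1.0]]
force: [-0.1, -1.0, -0.1]
opening: 0.261
grasp_force: 1.1
[  0.4696  -0.2779   0.1062 -81.9478]
```

```bash
python3 -m pendant '[[0,0,0,0,0,0,1],[0,0,0,0,0,0,1],[0,0,0,0,0,0,1],[0,0,0,0,0,0,1],[0,0,0,0,0,0,1]]'
python3 -c "
from h import *
print(np.round(cur(),4))"
python3 -m pendant '[[0,0,-0.1,0,0,0,1],[0,0,-0.2,0,0,0,1],[0,0,-0.35,0,0,0,1],[0,0,-0.5,0,0,0,1],[0,0,-0.5,0,0,0,1],[0,0,-0.5,0,0,0,1]]'
python3 - <<'E'
from h import *
c=cur(); print(np.round(c,4), readout.read_state()["moment"])
st=readout.read_state(); p,d=capture("wrist"); cv2.imwrite("pics/w2.png",p[:,:,::-1])
# tray frame
T=np.array([.5305,.0234]); a=np.radians(-1.25); ex=np.array([np.cos(a),np.sin(a)]); ey=np.array([-ex[1],ex[0]])
for x in (-.10,-.112): print(x,(T+x*ex).round(4))
rows(c,[*(T-.112*ex),.2,-1.25],2)
E
```

```text
time_s: 4.75
position: [0.4696, -0.2778, 0.1062]
tcp_rot: [[0.99, 0.14, 0.0], [0.14, -0.99, -0.0], [0.0, 0.0, -1.0]]
force: [-0.0, -0.6, -0.6]
opening: 0.251
grasp_force: 30.0
[  0.4696  -0.2778   0.1062 -81.948 ]
time_s: 5.35
position: [0.4692, -0.2773, 0.2063]
tcp_rot: [[0.99, 0.14, -0.0], [0.14, -0.99, 0.0], [-0.0, -0.0, -1.0]]
force: [0.3, 0.1, -2.3]
opening: 0.252
grasp_force: 30.0
[  0.4692  -0.2773   0.2063 -81.9408] [-0.04212838  0.15378093 -0.00240493]
-0.1 [0.4305 0.0256]
-0.112 [0.4185 0.0258]
[-0.019, -0.768, 0.016, 0.0, 0.0, -0.224]
[0.483, -0.598, 0.016, 0.0, 0.0, -0.224]
```

View pics/w2.png

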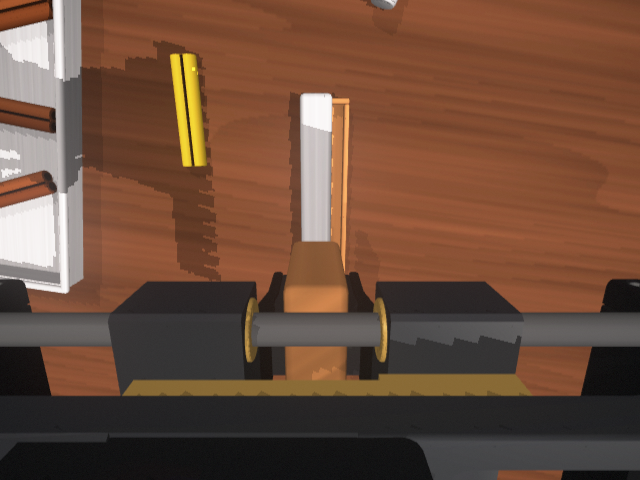

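The rake hangs straight in the fingers at (316,300), clear of its cradle with a 30 N grip. Next I'll carry it over the near (-x) end of the tray.

```bash
python3 -m pendant '[[-0.019,-0.768,0,0,0,-0.224,1],[-0.019,-0.768,0,0,0,-0.224,1],[-0.019,-0.768,0,0,0,-0.224,1],[-0.019,-0.768,0,0,0,-0.224,1],[-0.019,-0.768,0,0,0,-0.224,1],[-0.019,-0.768,0,0,0,-0.224,1]]'
python3 -m pendant '[[0.483,-0.6,0,0,0,-0.224,1],[0.483,-0.6,0,0,0,-0.224,1],[0.483,-0.6,0,0,0,-0.224,1],[0.483,-0.6,0,0,0,-0.224,1],[0.483,-0.6,0,0,0,-0.224,1],[0.483,-0.6,0,0,0,-0.224,1],[0.483,-0.6,0,0,0,-0.224,1]]'
python3 - <<'E'
from h import *
c=cur(); print(np.round(c,4))
st=readout.read_state(); p,d=capture("top"); cv2.imwrite("pics/top2.png",cv2.resize(p[180:370,220:380,::-1],None,fx=3,fy=3,interpolation=cv2.INTER_CUBIC)); 
vv,uu=np.mgrid[0:480,0:640]; W=world("top",d,np.c_[uu.ravel(),vv.ravel()]).reshape(480,640,3)
# quill pixels: brownish inside tray, z .01-.02
m=np.zeros((480,640),np.uint8); m[212:345,245:356]=1
q=((m>0)&(W[...,2]>.010)&(W[...,2]<.019)&(p[...,0].astype(int)-p[...,2]>40)).astype(np.uint8)
n,l,s,_=cv2.connectedComponentsWithStats(q)
for i in range(1,n):
    if s[i,4]>60: print(s[i,4],[np.round(v,1) for v in cv2.minAreaRect((W[l==i][:,:2]*1000).astype(np.float32))])
rows(c,[.411,.026,.2063,-1.25],1)
E
```

```text
time_s: 6.0
position: [0.4433, -0.1251, 0.2049]
tcp_rot: [[0.664, 0.748, -0.003], [0.748, -0.664, 0.002], [-0.001, -0.004, -1.0]]
force: [0.4, -0.9, -1.7]
opening: 0.247
grasp_force: 30.0
time_s: 6.7
position: [0.4187, 0.0254, 0.2057]
tcp_rot: [[0.027, 1.0, -0.001], [1.0, -0.027, 0.0], [0.0, -0.001, -1.0]]
force: [0.2, -0.6, -0.6]
opening: 0.253
grasp_force: 30.0
[ 0.4187  0.0254  0.2057 -1.553 ]
416 [array([589.7, -34.6]), array([18.1, 79.1]), np.float64(19.5)]
417 [array([592.3,  72.8]), array([18.2, 79.6]), np.float64(15.7)]
424 [array([525.3, -29.1]), array([77.8, 18.1]), np.float64(86.8)]
425 [array([520.9,  67.4]), array([79.4, 16.3]), np.float64(88.4)]
347 [array([463.2, -32.6]), array([17.9, 66.2]), np.float64(22.9)]
143 [array([463.6,  96.6]), array([16.8, 29. ]), np.float64(24.9)]
[0.002, -0.038, -0.003, 0.0, 0.0, -0.002]
```

View pics/top2.png

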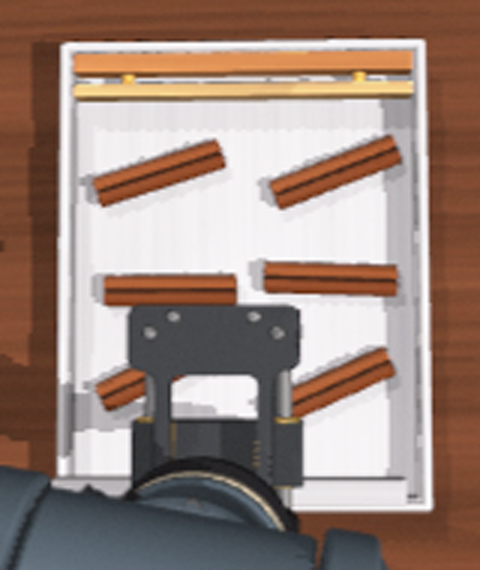

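The crop shows the rake head over the near end at about (250,480), with all six quills ahead of it and clear of it. Next I'll lower it into the tray behind them.

```bash
python3 -m pendant '[[-0.018,-0.033,0,0,0,-0.002,1],[-0.018,-0.033,0.1,0,0,-0.002,1],[-0.018,-0.033,0.2,0,0,-0.002,1],[-0.018,-0.033,0.3,0,0,-0.002,1],[-0.018,-0.033,0.35,0,0,-0.002,1],[-0.018,-0.033,0.35,0,0,-0.002,1]]'
python3 -c "
from h import *
print(np.round(cur(),4))"
python3 -m pendant '[[0,0,0.04,0,0,0,1],[0,0,0.08,0,0,0,1],[0,0,0.11,0,0,0,1],[0,0,0.13,0,0,0,1],[0,0,0.13,0,0,0,1]]'
python3 -c "
from h import *
print(np.round(cur(),4))"
```

```text
time_s: 7.35
position: [0.4112, 0.0219, 0.1353]
tcp_rot: [[0.018, 1.0, -0.003], [1.0, -0.018, 0.001], [0.001, -0.003, -1.0]]
force: [0.4, -0.1, -1.3]
opening: 0.252
grasp_force: 30.0
[ 0.4112  0.0219  0.1353 -1.0333]
time_s: 7.85
position: [0.4118, 0.0224, 0.1098]
tcp_rot: [[0.016, 1.0, -0.001], [1.0, -0.016, 0.0], [0.0, -0.001, -1.0]]
force: [0.7, -0.2, -2.6]
opening: 0.251
grasp_force: 30.0
[ 0.4118  0.0224  0.1098 -0.9415]
```

```bash
python3 -m pendant '[[0,0,0.011,0,0,0.002,1],[0,0.04,0.011,0,0,0.002,1],[0,0.08,0.011,0,0,0.002,1],[0,0.12,0.011,0,0,0.002,1],[0,0.16,0.011,0,0,0.002,1],[0,0.2,0.011,0,0,0.002,1],[0,0.24,0.011,0,0,0.002,1],[0,0.28,0.011,0,0,0.002,1]]'
python3 -m pendant '[[0,0.04,0,0,0,0,1],[0,0.08,0,0,0,0,1],[0,0.12,0,0,0,0,1],[0,0.16,0,0,0,0,1],[0,0.2,0,0,0,0,1],[0,0.24,0,0,0,0,1],[0,0.26,0,0,0,0,1],[0,0.26,0,0,0,0,1]]'
python3 - <<'E'
from h import *
c=cur(); print(np.round(c,4))
st=readout.read_state(); p,d=capture("scene"); cv2.imwrite("pics/sc1.png",p[:,:,::-1])
E
```

```text
time_s: 8.65
position: [0.4686, 0.0214, 0.1081]
tcp_rot: [[0.023, 1.0, -0.0], [1.0, -0.023, 0.0], [-0.0, -0.0, -1.0]]
force: [0.2, 0.2, -2.1]
opening: 0.252
grasp_force: 30.0
time_s: 9.45
position: [0.521, 0.02, 0.1081]
tcp_rot: [[0.023, 1.0, 0.001], [1.0, -0.023, -0.0], [-0.0, 0.001, -1.0]]
force: [-0.9, 0.7, -2.2]
opening: 0.253
grasp_force: 30.0
[ 0.521   0.02    0.1081 -1.3043]
```

View pics/sc1.png

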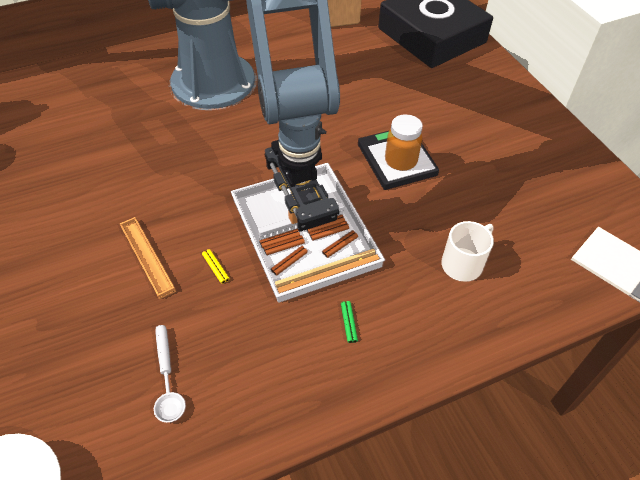

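The scene view shows the two rear rows already parallel in front of the rake near (300,238), with the last, tilted row at (290,260) and (340,243) before the stop. I'll keep combing.

```bash
python3 -m pendant '[[0,0.03,0,0,0,0,1],[0,0.06,0,0,0,0,1],[0,0.09,0,0,0,0,1],[0,0.12,0,0,0,0,1],[0,0.15,0,0,0,0,1],[0,0.175,0,0,0,0,1],[0,0.195,0,0,0,0,1],[0,0.195,0,0,0,0,1]]'
python3 - <<'E'
from h import *
c=cur(); print(np.round(c,4))
st=readout.read_state(); p,d=capture("scene"); cv2.imwrite("pics/sc2.png",cv2.resize(p[150:310,220:400,::-1],None,fx=3.5,fy=3.5,interpolation=cv2.INTER_CUBIC))
E
```

```text
time_s: 10.3
position: [0.5599, 0.0192, 0.1081]
tcp_rot: [[0.023, 1.0, 0.001], [1.0, -0.023, -0.0], [-0.0, 0.001, -1.0]]
force: [0.3, 0.1, -2.1]
opening: 0.248
grasp_force: 30.0
[ 0.5599  0.0192  0.1081 -1.3032]
```

View pics/sc2.png

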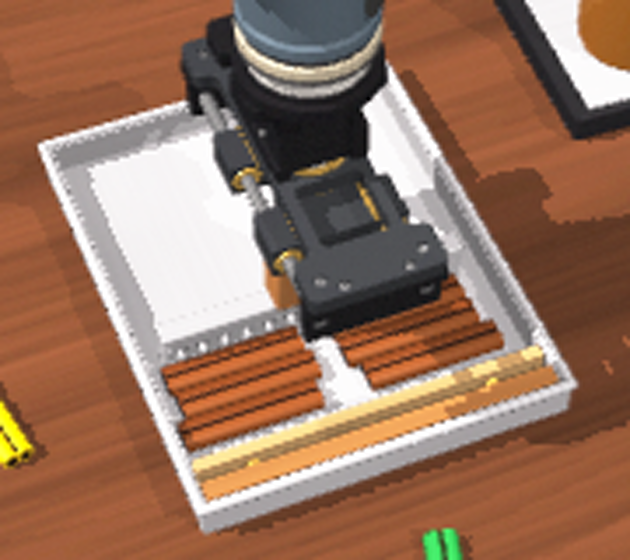

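Both columns now lie parallel in front of the rake, at about (245,390) and (420,330) in the crop, with a short gap left to the jaw. I'll close it slowly, watching the force.

```bash
python3 -m pendant '[[0,0.015,0,0,0,0,1],[0,0.03,0,0,0,0,1],[0,0.04,0,0,0,0,1],[0,0.05,0,0,0,0,1],[0,0.05,0,0,0,0,1]]'
python3 -m pendant '[[0,0.0025,0,0,0,0,1],[0,0.005,0,0,0,0,1],[0,0.005,0,0,0,0,1]]' | grep -E "pos|force"
python3 -m pendant '[[0,0.0025,0,0,0,0,1],[0,0.005,0,0,0,0,1],[0,0.005,0,0,0,0,1]]' | grep -E "pos|force"
```

```text
time_s: 10.85
position: [0.5694, 0.019, 0.1081]
tcp_rot: [[0.023, 1.0, 0.001], [1.0, -0.023, -0.0], [-0.0, 0.001, -1.0]]
force: [-0.7, -0.5, -1.8]
opening: 0.247
grasp_force: 30.0
position: [0.5698, 0.0191, 0.108]
force: [0.4, 0.3, -1.6]
grasp_force: 30.0
position: [0.5711, 0.019, 0.1081]
force: [0.3, 0.5, -1.9]
grasp_force: 30.0
```

```bash
python3 -m pendant '[[0,0.0025,0,0,0,0,1],[0,0.005,0,0,0,0,1],[0,0.005,0,0,0,0,1]]' | grep -E "pos|force:"
python3 -m pendant '[[0,0.0025,0,0,0,0,1],[0,0.005,0,0,0,0,1],[0,0.005,0,0,0,0,1]]' | grep -E "pos|force:"
```

```text
position: [0.5721, 0.019, 0.1081]
force: [0.4, 0.5, -2.1]
grasp_force: 30.0
position: [0.5732, 0.0189, 0.1081]
force: [-0.9, -0.4, -2.4]
grasp_force: 30.0
```

```bash
python3 -m pendant '[[0,0.0025,0,0,0,0,1],[0,0.0025,0,0,0,0,1]]' | grep -E "pos|force:"
python3 -m pendant '[[0,0.0025,0,0,0,0,1],[0,0.0025,0,0,0,0,1]]' | grep -E "pos|force:"
```

```text
position: [0.5736, 0.0189, 0.1081]
force: [-1.3, 0.7, -3.0]
grasp_force: 30.0
position: [0.5741, 0.0189, 0.108]
force: [-1.4, -0.0, -1.9]
grasp_force: 30.0
```

```bash
python3 -m pendant '[[0,0.0025,0,0,0,0,1],[0,0.0025,0,0,0,0,1]]' | grep -E "pos|force:"
python3 -m pendant '[[0,0.0025,0,0,0,0,1],[0,0.0025,0,0,0,0,1]]' | grep -E "pos|force:"
```

```text
position: [0.5746, 0.0189, 0.1081]
force: [-0.6, -0.4, -1.1]
grasp_force: 30.0
position: [0.5751, 0.0189, 0.108]
force: [-0.4, -0.2, -1.6]
grasp_force: 30.0
```

```bash
python3 -m pendant '[[0,0.0025,0,0,0,0,1],[0,0.0025,0,0,0,0,1]]' | grep -E "pos|force:"
python3 -m pendant '[[0,0.0025,0,0,0,0,1],[0,0.0025,0,0,0,0,1]]' | grep -E "pos|force:"
```

```text
position: [0.5756, 0.0189, 0.1081]
force: [-0.1, 1.3, -1.8]
grasp_force: 30.0
position: [0.5761, 0.0189, 0.108]
force: [-0.5, -0.8, -2.6]
grasp_force: 30.0
```

```bash
python3 -m pendant '[[0,0.0025,0,0,0,0,1],[0,0.0025,0,0,0,0,1]]' | grep -E "pos|force:"
```

```text
position: [0.5764, 0.0189, 0.108]
force: [-1.1, 0.5, -1.2]
grasp_force: 30.0
```

```bash
cat > ok.py <<'E'
import sys
from h import *
s=readout.read_state(); f=s["force"][0]; print(np.round(s["position"],4),np.round(s["force"],1)); sys.exit(f<float(sys.argv[1]))
E
python3 -m pendant '[[0,0.0015,0,0,0,0,1],[0,0.0015,0,0,0,0,1]]' >/dev/null; python3 ok.py -2.5 && 
python3 -m pendant '[[0,0.0015,0,0,0,0,1],[0,0.0015,0,0,0,0,1]]' >/dev/null; python3 ok.py -2.5 && 
python3 -m pendant '[[0,0.0015,0,0,0,0,1],[0,0.0015,0,0,0,0,1]]' >/dev/null; python3 ok.py -2.5 && 
python3 -m pendant '[[0,0.0015,0,0,0,0,1],[0,0.0015,0,0,0,0,1]]' >/dev/null; python3 ok.py -2.5 && 
python3 -m pendant '[[0,0.0015,0,0,0,0,1],[0,0.0015,0,0,0,0,1]]' >/dev/null; python3 ok.py -2.5 && 
python3 -m pendant '[[0,0.0015,0,0,0,0,1],[0,0.0015,0,0,0,0,1]]' >/dev/null; python3 ok.py -2.5
```

```text
[0.5765 0.0189 0.108 ] [-1.5  0.  -1.8]
[0.5765 0.0189 0.108 ] [-1.5  0.  -1.8]
[0.5765 0.0189 0.108 ] [-1.5  0.  -1.8]
[0.5765 0.0189 0.108 ] [-1.5  0.  -1.8]
[0.5765 0.0189 0.108 ] [-1.5  0.  -1.8]
[0.5765 0.0189 0.108 ] [-1.5  0.  -1.8]False
False
False
False
False
False
```

```bash
sed -i 's/sys.exit(f</sys.exit(int(f</; s/argv\[1\]))/argv[1])))/' ok.py; tail -1 ok.py; set -o pipefail
python3 -m pendant '[[0,0.0015,0,0,0,0,1],[0,0.0015,0,0,0,0,1]]' >/dev/null && python3 ok.py -2.5 && 
python3 -m pendant '[[0,0.0015,0,0,0,0,1],[0,0.0015,0,0,0,0,1]]' >/dev/null && python3 ok.py -2.5 && 
python3 -m pendant '[[0,0.0015,0,0,0,0,1],[0,0.0015,0,0,0,0,1]]' >/dev/null && python3 ok.py -2.5 && 
python3 -m pendant '[[0,0.0015,0,0,0,0,1],[0,0.0015,0,0,0,0,1]]' >/dev/null && python3 ok.py -2.5 && 
python3 -m pendant '[[0,0.0015,0,0,0,0,1],[0,0.0015,0,0,0,0,1]]' >/dev/null && python3 ok.py -2.5 && 
python3 -m pendant '[[0,0.0015,0,0,0,0,1],[0,0.0015,0,0,0,0,1]]' >/dev/null && python3 ok.py -2.5
```

```text
s=readout.read_state(); f=s["force"][0]; print(np.round(s["position"],4),np.round(s["force"],1)); sys.exit(int(f<float(sys.argv[1])))
[0.5766 0.0189 0.108 ] [-2.5 -0.8 -0.9]
[0.5767 0.0189 0.1079] [-3.3  0.   0.5]
```

```bash

python3 -m pendant '[[0,0.002,0,0,0,0,1],[0,0.002,0,0,0,0,1]]' >/dev/null && python3 ok.py -5 && 
python3 -m pendant '[[0,0.002,0,0,0,0,1],[0,0.002,0,0,0,0,1]]' >/dev/null && python3 ok.py -5 && 
python3 -m pendant '[[0,0.002,0,0,0,0,1],[0,0.002,0,0,0,0,1]]' >/dev/null && python3 ok.py -5
python3 -c "
from h import *
s=readout.read_state(); print(s['moment'],s['opening'],s['tcp_rot'],s['time_s'])"
```

```text
[0.5768 0.019  0.1078] [-3.6  0.3  1. ]
[0.5769 0.019  0.1078] [-4.7 -0.1  0. ]
[0.577  0.019  0.1077] [-5.1 -0.6  0.2]
[-0.29544075  1.26696548 -0.04066496] 0.24945343666528155 [[ 2.26020077e-02  9.99736063e-01 -4.11748998e-03]
 [ 9.99744511e-01 -2.26007815e-02  3.44093312e-04]
 [ 2.50944002e-04 -4.12421521e-03 -9.99991464e-01]] 14.65
```

```bash

python3 -m pendant '[[0,0.0025,0,0,0,0,1],[0,0.0025,0,0,0,0,1]]' >/dev/null && python3 ok.py -9 && 
python3 -m pendant '[[0,0.0025,0,0,0,0,1],[0,0.0025,0,0,0,0,1]]' >/dev/null && python3 ok.py -9 && 
python3 -m pendant '[[0,0.0025,0,0,0,0,1],[0,0.0025,0,0,0,0,1]]' >/dev/null && python3 ok.py -9 &&
python3 -m pendant '[[0,0.0025,0,0,0,0,1],[0,0.0025,0,0,0,0,1]]' >/dev/null && python3 ok.py -9
```

```text
[0.5771 0.019  0.1077] [-6.2  0.2  1.1]
[0.5772 0.019  0.1076] [-7.5 -1.6  1. ]
[0.5773 0.019  0.1075] [-8.  -0.8  2.3]
[0.5774 0.019  0.1074] [-8.2 -1.6  1.7]
```

```bash

python3 -m pendant '[[0,0.0025,0,0,0,0,1],[0,0.0025,0,0,0,0,1]]' >/dev/null && python3 ok.py -10 && 
python3 -m pendant '[[0,0.0025,0,0,0,0,1],[0,0.0025,0,0,0,0,1]]' >/dev/null && python3 ok.py -10 && 
python3 -m pendant '[[0,0.002,0,0,0,0,1],[0,0.002,0,0,0,0,1]]' >/dev/null && python3 ok.py -10
python3 -m pendant '[[0,0,0,0,0,0,1],[0,0,0,0,0,0,1],[0,0,0,0,0,0,1],[0,0,0,0,0,0,1],[0,0,0,0,0,0,1],[0,0,0,0,0,0,1]]' >/dev/null; python3 ok.py -12
python3 -m pendant '[[0,0,0,0,0,0,1],[0,0,0,0,0,0,1],[0,0,0,0,0,0,1],[0,0,0,0,0,0,1],[0,0,0,0,0,0,1],[0,0,0,0,0,0,1]]' >/dev/null; python3 ok.py -12
python3 - <<'E'
from h import *
p,d=capture("scene"); cv2.imwrite("pics/sc3.png",cv2.resize(p[150:310,220:400,::-1],None,fx=3.5,fy=3.5,interpolation=cv2.INTER_CUBIC))
E
```

```text
[0.5776 0.019  0.1074] [-7.6 -0.8  1.4]
[0.5777 0.0191 0.1073] [-9.7 -1.9  1.3]
[0.5778 0.019  0.1072] [-9.7 -2.   2.4]
[0.5778 0.0191 0.1072] [-9.8 -0.7  1.6]
[0.5778 0.019  0.1072] [-9.8 -1.1  1.9]
```

View pics/sc3.png

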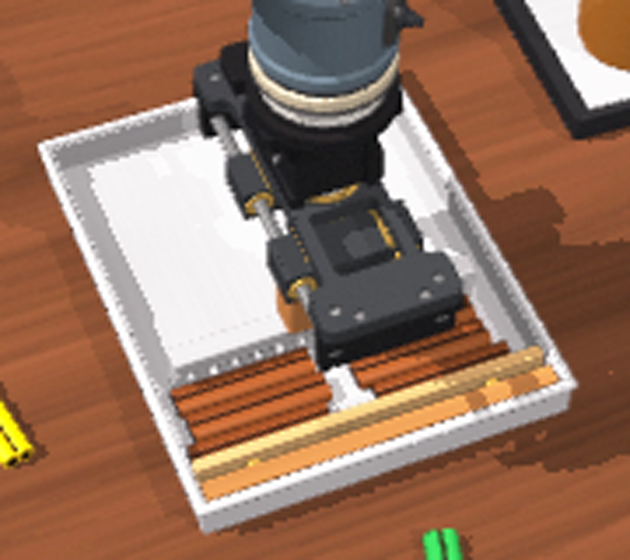

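The rows are packed and parallel between the rake and the jaw: left pack at about (255,400), right pack at (430,350). As insurance against the tines bearing on the floor, I'll lift by a hair, press a little more and hold.

```bash

python3 -m pendant '[[0,0,-0.0015,0,0,0,1],[0,0,-0.003,0,0,0,1],[0,0,-0.003,0,0,0,1]]' >/dev/null; python3 ok.py -11 && python3 -m pendant '[[0,0.0025,0,0,0,0,1],[0,0.0025,0,0,0,0,1]]' >/dev/null;  python3 ok.py -12
python3 -m pendant '[[0,0,0,0,0,0,1],[0,0,0,0,0,0,1],[0,0,0,0,0,0,1],[0,0,0,0,0,0,1],[0,0,0,0,0,0,1],[0,0,0,0,0,0,1]]' >/dev/null; python3 ok.py -12
python3 -m pendant '[[0,0,0,0,0,0,1],[0,0,0,0,0,0,1],[0,0,0,0,0,0,1],[0,0,0,0,0,0,1],[0,0,0,0,0,0,1],[0,0,0,0,0,0,1]]' >/dev/null; python3 ok.py -12
```

```text
[0.5778 0.0191 0.1073] [-9.2 -1.2 -0.6]
[0.5779 0.0191 0.1073] [-9.4 -1.4 -0.6]
[0.5779 0.0191 0.1073] [-8.9 -0.5  0.5]
[0.5779 0.0191 0.1073] [-9.2 -2.3 -0.4]
```

```bash

python3 -m pendant '[[0,-0.01,0,0,0,0,1],[0,-0.025,0,0,0,0,1],[0,-0.05,0,0,0,0,1],[0,-0.075,0,0,0,0,1],[0,-0.1,0,0,0,0,1],[0,-0.1,-0.1,0,0,0,1],[0,-0.1,-0.3,0,0,0,1],[0,-0.1,-0.5,0,0,0,1]]' >/dev/null
python3 -m pendant '[[0,-0.6,0,0,0,0,1],[0,-0.6,0,0,0,0,1],[0,-0.6,0,0,0,0,1],[0,-0.6,0,0,0,0,1]]' |grep -E "pos|grasp"
python3 - <<'E'
from h import *
c=cur(); print(np.round(c,4))
p,d=capture("top"); cv2.imwrite("pics/top4.png",cv2.resize(p[180:370,220:380,::-1],None,fx=3,fy=3,interpolation=cv2.INTER_CUBIC)); 
vv,uu=np.mgrid[0:480,0:640]; W=world("top",d,np.c_[uu.ravel(),vv.ravel()]).reshape(480,640,3)
m=np.zeros((480,640),bool); m[212:345,245:356]=1
q=(m&(W[...,2]>.010)&(W[...,2]<.019)&(p[...,0].astype(int)-p[...,2]>40)).astype(np.uint8)
n,l,s,_=cv2.connectedComponentsWithStats(q)
for i in range(1,n):
    if s[i,4]>60: print(s[i,4],np.median(W[l==i][:,2]),[np.round(v,1) for v in cv2.minAreaRect((W[l==i][:,:2]*1000).astype(np.float32))])
s=readout.read_state(); print(s["time_s"],s["grasp_force"])
rows(c,[.4696,-.2778,c[2],-81.95],2)
E
```

```text
position: [0.4383, 0.0227, 0.2089]
grasp_force: 30.0
[ 0.4383  0.0227  0.2089 -1.3114]
1304 0.014493610869562301 [array([609.7,  68.9]), array([87. , 56.6]), np.float64(88.4)]
1346 0.014460243143814555 [array([607.1, -26.3]), array([100. ,  57.1]), np.float64(88.3)]
20.25 29.9993530777283
[-0.749, 0.095, -0.0, 0.0, 0.0, 0.224]
[-0.51, 0.558, -0.0, 0.0, 0.0, 0.224]
```

View pics/top4.png

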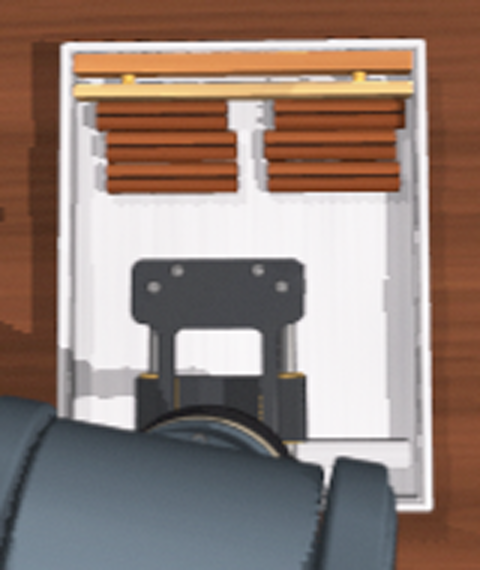

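All six quills lie flat in three packed, parallel rows against the jaw, at crop (170,147) and (333,147). I'll carry the rake back over its cradle.

```bash

python3 -m pendant '[[-0.749,0.095,0,0,0,0.224,1],[-0.749,0.095,0,0,0,0.224,1],[-0.749,0.095,0,0,0,0.224,1],[-0.749,0.095,0,0,0,0.224,1],[-0.749,0.095,0,0,0,0.224,1],[-0.749,0.095,0,0,0,0.224,1]]' >/dev/null
python3 -m pendant '[[-0.51,0.558,0,0,0,0.224,1],[-0.51,0.558,0,0,0,0.224,1],[-0.51,0.558,0,0,0,0.224,1],[-0.51,0.558,0,0,0,0.224,1],[-0.51,0.558,0,0,0,0.224,1],[-0.51,0.558,0,0,0,0.224,1],[-0.51,0.558,0,0,0,0.224,1]]' | grep pos
python3 - <<'E'
from h import *
c=cur(); print(np.round(c,4))
rows(c,[.4696,-.2778,.1062,-81.95],1)
st=readout.read_state(); p,d=capture("wrist")
vv,uu=np.mgrid[0:480,0:640]; W=world("wrist",d,np.c_[uu.ravel(),vv.ravel()],st).reshape(480,640,3)
# visible rake bar top, brightness grey, z approx c[2]-.072
m=(d>0)&(abs(W[...,2]-(c[2]-.0722))<.008)&(np.hypot(W[...,0]-c[0],W[...,1]-c[1])<.1)&(vv<245)
P=W[m]; r=cv2.minAreaRect((P[:,:2]*1000).astype(np.float32)); print(m.sum(),r,np.median(P[:,2])-c[2])
A=np.c_[P-P.mean(0)]; print(np.linalg.lstsq(np.c_[A[:,:2],np.ones(len(A))],A[:,2],rcond=None)[0])
# cradle (z .009-.02) 
m=(d>0)&(W[...,2]>.009)&(W[...,2]<.018)&(abs(W[...,1]+.282)<.045)&(abs(W[...,0]-.47)<.12); print(cv2.minAreaRect((W[m][:,:2]*1000).astype(np.float32)))
cv2.imwrite("pics/w4.png",p[:,:,::-1])
E
```

```text
position: [0.4744, -0.2786, 0.2086]
[  0.4744  -0.2786   0.2086 -81.7   ]
[-0.023, -0.007, 0.512, 0.0, 0.0, 0.001]
4718 ((532.1820068359375, -268.9347839355469), (66.0162353515625, 19.850605010986328), 8.307733535766602) -0.07253927772576832
[-1.06746034e-02 -4.28827414e-03  1.03694808e-16]
((510.9149475097656, -291.7994689941406), (121.15562438964844, 10.52811050415039), 10.324910163879395)
```

View pics/w4.png

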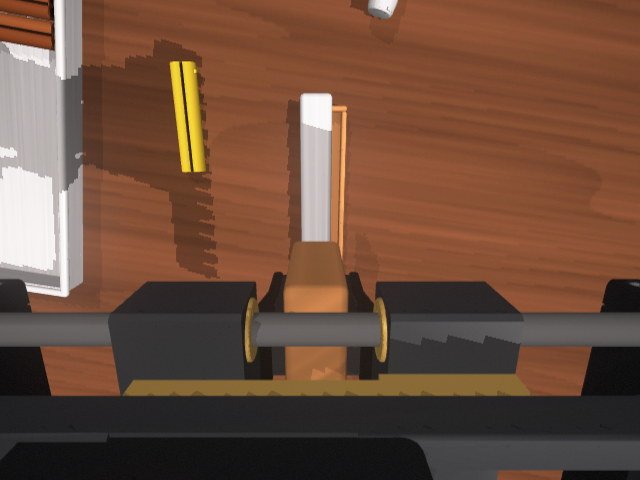

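The view matches the one just after the lift, with the rake at (316,170) unchanged in the grip and the cradle beneath it. I'll lower it in.

```bash

python3 -m pendant '[[-0.023,0.002,0,0,0,0.001,1],[-0.023,0.002,0.1,0,0,0.001,1],[-0.023,0.002,0.2,0,0,0.001,1],[-0.023,0.002,0.3,0,0,0.001,1],[-0.023,0.002,0.38,0,0,0.001,1],[-0.023,0.002,0.38,0,0,0.001,1]]' >/dev/null
python3 ok.py -5; python3 -c "
from h import *
c=cur(); rows(c,[.4696,-.2795,.1072,-81.95])"
```

```text
[ 0.4682 -0.2786  0.1309] [-0.5  1.4 -1.2]
[0.006, 0.006, 0.118, 0.0, 0.0, -0.0]
```

```bash

python3 -m pendant '[[0.005,0.005,0.04,0,0,0,1],[0.005,0.005,0.08,0,0,0,1],[0.005,0.005,0.1,0,0,0,1],[0.005,0.005,0.115,0,0,0,1],[0.005,0.005,0.118,0,0,0,1]]' >/dev/null; python3 ok.py -5
python3 -m pendant '[[0,0,0.003,0,0,0,1],[0,0,0.005,0,0,0,1],[0,0,0.005,0,0,0,1]]' >/dev/null; python3 ok.py -5
```

```text
[ 0.4703 -0.2805  0.1089] [ 0.   0.6 -2.4]
[ 0.4705 -0.2806  0.1082] [ 0.5 -0.3 -1.5]
```

```bash

python3 -m pendant '[[0,0,0.004,0,0,0,1],[0,0,0.007,0,0,0,1],[0,0,0.009,0,0,0,1],[0,0,0.009,0,0,0,1]]' >/dev/null; python3 ok.py -5
```

```text
[ 0.4704 -0.2805  0.1062] [-0.  -0.  -2.3]
```

```bash

python3 -m pendant '[[0,0,0.0025,0,0,0,1],[0,0,0.0025,0,0,0,1]]' >/dev/null; python3 ok.py -5
python3 -m pendant '[[0,0,0.0025,0,0,0,1],[0,0,0.0025,0,0,0,1]]' >/dev/null; python3 ok.py -5
```

```text
[ 0.4704 -0.2805  0.1062] [-1.1  0.1  3.6]
[ 0.4704 -0.2805  0.1062] [-1.5 -0.4  8.4]
```

Now it bears on the cradle floor. I'll ease off, open and retreat straight up.

```bash

python3 -m pendant '[[0,0,-0.003,0,0,0,1],[0,0,-0.003,0,0,0,0.3],[0,0,-0.003,0,0,0,0],[0,0,-0.003,0,0,0,-0.3],[0,0,-0.003,0,0,0,-1],[0,0,-0.003,0,0,0,-1],[0,0,-0.003,0,0,0,-1],[0,0,-0.003,0,0,0,-1]]'
python3 -m pendant '[[0,0,0,0,0,0,-1],[0,0,0,0,0,0,-1],[0,0,0,0,0,0,-1],[0,0,0,0,0,0,-1]]' | grep -E "open|force"
```

```text
time_s: 24.6
position: [0.4704, -0.2805, 0.1058]
tcp_rot: [[0.991, 0.137, -0.0], [0.137, -0.991, -0.0], [-0.0, 0.0, -1.0]]
force: [0.5, -0.4, 0.1]
opening: 0.803
grasp_force: 0.0
force: [1.2, -0.7, 0.6]
opening: 0.993
grasp_force: 0.0
```

```bash

python3 -m pendant '[[0,0,-0.1,0,0,0,-1],[0,0,-0.3,0,0,0,-1],[0,0,-0.5,0,0,0,-1],[0,0,-0.7,0,0,0,-1],[0,0,-0.9,0,0,0,-1],[0,0,-0.9,0,0,0,-1],[0,0,-0.9,0,0,0,-1]]' | grep -E "pos|time"
python3 - <<'E'
from h import *
st=readout.read_state(); p,d=capture("wrist")
vv,uu=np.mgrid[0:480,0:640]; W=world("wrist",d,np.c_[uu.ravel(),vv.ravel()],st).reshape(480,640,3)
near=(d>0)&(np.hypot(W[...,0]-.47,W[...,1]+.28)<.12)
for n,a,b in (("top",.08,.1),("bar",.029,.045)):
    m=near&(W[...,2]>a)&(W[...,2]<b); print(n,m.sum(),cv2.minAreaRect((W[m][:,:2]*1000).astype(np.float32)),np.median(W[m][:,2]))
p2,d2=capture("top"); cv2.imwrite("pics/fin.png",p2[:,:,::-1])
E
```

```text
time_s: 25.7
position: [0.4705, -0.2806, 0.2869]
top 1587 ((471.9463195800781, -279.1195068359375), (49.57549285888672, 21.95691680908203), 7.4127960205078125) 0.08853872080688285
bar 1676 ((472.0162048339844, -279.3597412109375), (179.29734802246094, 19.8038387298584), 9.963127136230469) 0.03363237764535065
```

View pics/fin.png

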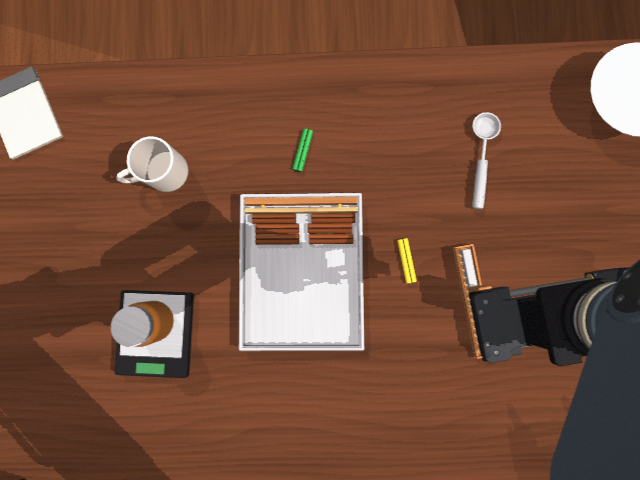

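The quills are packed against the stop at (305,228) and the rake stands in its cradle at (470,300). The jar, mug and spoon haven't moved. I'm handing in.

```bash
python3 -c "
from rig import bot
print(bot.hand_in())"
```

```text
the job is handed in; nothing more can be done
None
```

I've handed the job in, with no verdict returned: the six quills are packed parallel against the stop after about 2.5 s of pressing with 9–10 N (wrist reading), the rake stands back in its cradle, and the jar, mug and spoon were left alone.

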